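Index a turntable fixture and lock it in its notch

TASK

The small turntable carrying the flange is parked, with its lock slide resting in the wide cut-away of the rim. Draw the lock slide back out of the rim by its post, swing the turntable round by its upright pin until the narrow notch faces the slide, and push the slide fully home into that notch. Leave the loose parts round the fixture where they are.

Things in the scene. Friction and masses are not known exactly. Their poses are not given: they have to be found in the camera images.
- fixture: fixed base: dark steel foot 150 x 150 mm, 14 mm thick, and a tail 76 mm wide along its -y axis to 235 mm, which carries the lock slide. Origin on the bench under the turntable's axis, z up. The slide moves along the fixture's y axis; +y, towards the turntable, is home. A strap crosses the slide 89 to 107 mm from the axis, up to 41 mm above the bench.
- table_centre (a point): on the turntable's axis at the top of its steel rim, 30 mm above the bench. The turntable is 130 mm across and carries a fixed flange 68 mm across, up to 63 mm above the bench. Its rim has one narrow notch (19 mm wide, 18 mm deep, rounded mouth) and one wide cut-away (93 degrees of arc, as deep).
- turntable (a joint): angle of the turntable: 0 when the narrow notch exactly faces the lock slide, growing counterclockwise seen from above; stops at -2.65 and +0.5. Starts between -2.44 and -1.40. Turns stiffly (0.15 N m, about 2 N at the pin) and stays where left. Within about 0.07 rad of 0 the slide's round nose enters the notch and draws it true.
- turn_pin (a point): upright steel pin on the dark crank arm bolted to the turntable: 14 mm across, 85 mm from the axis, from the arm's top at 40 mm up to 88 mm above the bench; this point is at 70 mm. In the fixture's frame it lies at 150 degrees (counterclockwise from +x) plus the joint angle. It can be pushed from the side.
- lock_slide (a joint): how far the lock slide is drawn back, m: 0 fully home, 0.042 fully back (stop at both ends). Its tongue, 16 mm wide with a round nose, is clear of the rim from 0.018 on. Starts between 0.003 and 0.010. It slides stiffly (3 N) and stays where left. The slide is on the fixture's -y side.
- slide_post (a point): upright steel post on the lock slide, 16 mm across, from the slide's top at 30 mm to 82 mm above the bench; this point is on its axis at 60 mm. It lies 150 mm from the turntable's axis along the fixture's -y when home, farther by the lock_slide value. It can be pushed or hooked from either side.
- ring: bystander: plain steel ring lying flat, 52 mm across, 14 mm high, origin at the underside's centre
- bolt: bystander: hex bolt standing on its head, 28 mm across, 71 mm high, origin at the underside's centre
- bush: bystander: flanged brass bush, 48 mm across, 30 mm high, origin at the underside's centre
- round_block: bystander: round steel test block, 60 mm across, 15 mm high, origin at the underside's centre

How it is judged:
By the outcome, as a careful person would: the job done as asked, in the order asked, and still so for the second after the job is handed in, with the robot touching nothing.
It also fails if it takes over 58 s, if anything falls off the work surface, if the arm or the gripper's body presses on something with over 40 N, if the wrist force passes 120 N, or if a joint passes its speed limit or range.

ROBOT

A 6-joint arm with a two-finger parallel gripper is mounted at the origin on a cart in front of the work surface, level with it; the furniture and walls round the work are solid. World frame = base frame: x ahead of the robot, y to its left, z up, the work surface at z = 0. Lengths are in mm, angles in rad, forces in N, time in s.
With the tool pointing down it reaches from about 350 to 975 mm from the base axis. Payload 7.1 kg.
Tool frame: the origin (TCP) lies between the finger pads; the fingertips stand 19 mm ahead of it and the grasp point (between the pads) is the TCP (ctrl.tcp_to_tips is the distance from the TCP to the fingertips, in mm); z points along the fingers, y is the line along which they close (so a half turn about z gives the same grasp; the last joint's range is limited). The gripper opens to 88 mm and grips with 3 to 60 N. Pads are 20 mm wide; open, the fingers measure 115 mm over their backs; the gripper's body (75 mm by 178 mm) begins 61 mm behind the grasp point.
Start: joints at [-1.141, 0.423, 1.63, -0, 1.089, -0.019], TCP at [271.192, -563.08, 204.975] pointing down, gripper open.
Joint ranges: [-3, 3], [-0.9, 2.11], [0.09, 2.58], [-1.31, 4.45], [0.11, 2.69], [-2.54, 2.54]. Speed limits (rad/s): [2.39, 2.39, 3.01, 3.14, 3.14, 3.14].

INTERFACE

Orientations are given as a rotation vector (axis times angle).
In Python, from workcell import status, optics, ctrl gives the robot as it stands. The module is installed in compiled form; this text tells all that it offers.
- The arm moves only by the shell command python3 -m inch 'ROWS'. ROWS is JSON, a list that holds one entry, the list of rows, each a list of 7 numbers: the shift along the tool's x, y, z in mm, then the turn, a rotation vector about the tool's x, y, z in rad, then the opening in per cent of the stroke, from 0 (shut) to 100 (fully open). A call has 1 to 20 rows; each row is the pose to reach, as a shift and turn from the pose commanded when the call began, along the tool's axes at that moment; what a row does not reach only later rows make up. A row lasts 1/10 s, in which the tool goes at most 50 mm and 8.59 degrees, less where a joint would pass 70% of its speed; a pose out of reach is approached as far as the arm can. A call with a gripper value outside its range is refused whole. The fingers move at their own pace and stop on an object; the grip force is fixed at half the most. Time passes only in rows, so rows that repeat a pose let the fingers close. It gives the time, the measured TCP pose, the force, the opening and the grip force at its end, in the units of the state.
- status.get_obs(): the state, without advancing time (a new reading comes with each control period).
- optics.get_image(name): name is "scene" or "top"; returns a dict with "frame" (400x640x3 uint8, red, green, blue), "fx", "fy", "cx", "cy" (pixels), "rvec" (rotation vector, rad) and "tvec" (3), from world to camera coordinates, as OpenCV has them. Camera axes: x right, y down, z forward; pixel columns grow to the right and rows downward; lengths in mm; the calibration is good to about 2 mm. A picture is of the moment at which its call begins. There is no depth.
- ctrl.close_job(): hands the job in; it is judged then, once.
The state is a dict: "t": time; "qpos": joint angles; "qvel": joint speeds; "joint_torque": joint torques, N m; "ee_pos": TCP position; "orientation": TCP orientation; "ft_force": force on the tool from outside, world axes, zero at the start; "moment": the same for the moment, N m; "width": finger opening in mm; "grasp_force": force on a finger pad.
Only numpy, scipy, OpenCV 4.12 (cv2) and the standard library are available. Lean on these libraries where they do the work, as an engineer would, in place of code of your own. Each camera call takes 0.05 s, during which the arm holds its last target. There are 200 camera calls.

## Working session

There is one attempt and no reset: what is moved stays moved. The work goes in short steps, Python scripts to look and compute and a shell command to move; the robot and the scene stay as the last step left them, time stands still between calls to the robot, and variables do not carry over. Pictures are saved under pics/ and viewed, at most 10 in all, crops included, and the job is handed in when it is done.

```bash
mkdir -p pics; cat > h.py <<'E'
import numpy as np, cv2
from workcell import status, optics, ctrl
def grab(n,f):
    d=optics.get_image(n); cv2.imwrite(f'pics/{f}.png',cv2.cvtColor(d['frame'],cv2.COLOR_RGB2BGR))
    np.savez(f'pics/{f}.npz',**{k:d[k] for k in('fx','fy','cx','cy','rvec','tvec')})
def cam(f):
    d=np.load(f'pics/{f}.npz'); K=np.array([[d['fx'],0,d['cx']],[0,d['fy'],d['cy']],[0,0,1.]])
    return K,d['rvec'].astype(float),d['tvec'].astype(float)
def proj(f,P):
    K,r,t=cam(f); return cv2.projectPoints(np.float64(P).reshape(-1,1,3),r,t,K,None)[0].reshape(-1,2)
def back(f,uv,z):
    K,r,t=cam(f); R=cv2.Rodrigues(r)[0]; c=-R.T@t.ravel()
    d=R.T@np.linalg.inv(K)@np.r_[uv,1.]; return c+d*(z-c[2])/d[2]
E
python3 - <<'E'
from h import *
grab('scene','s0');grab('top','t0')
o=status.get_obs();print(o['ee_pos'],o['orientation'],o['t'],o['width'])
for f in('s0','t0'):
    K,r,t=cam(f);print(K[0,0],-cv2.Rodrigues(r)[0].T@t.ravel())
E
```

```text
[ 270.99168419 -562.59708749  204.27749291] [-3.06147278e+00 -6.98762204e-01  4.64760478e-04] 0.1 87.80975158682777
519.2584124536579 [202.51310744 682.38145446 716.97982323]
443.7220904330655 [412.78763236  50.8836728  933.08638221]
```

View pics/s0.png

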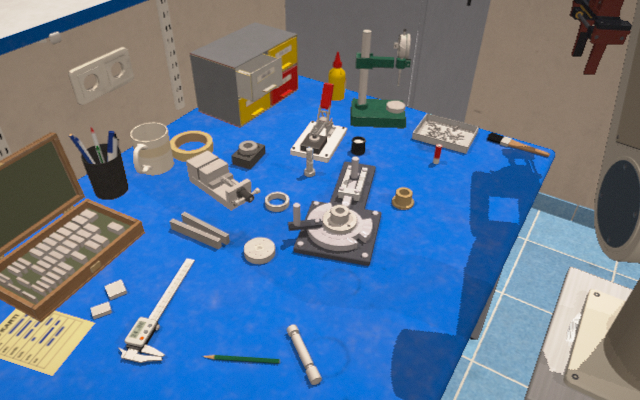

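View pics/t0.png

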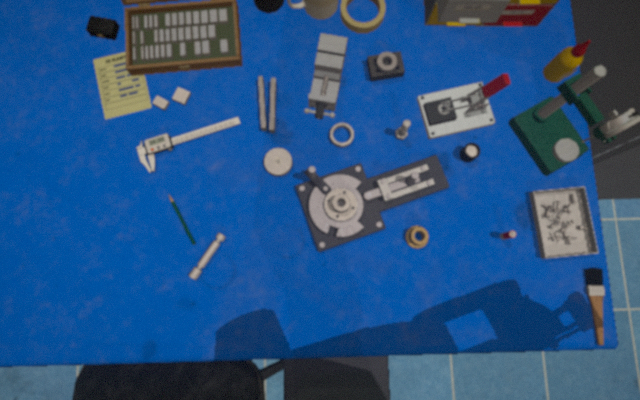

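The top view shows the turntable at about (342,203), the tail running to (445,170) and the pin near (312,170). The ring is at (342,134), the bolt at (402,129), the bush at (416,237) and the block at (278,161). I'll enlarge both views.

```bash
python3 - <<'E'
from h import *
a=cv2.imread('pics/t0.png')[140:260,285:455];cv2.imwrite('pics/t0c.png',cv2.resize(a,None,fx=4.7,fy=4.7,interpolation=cv2.INTER_CUBIC))
a=cv2.imread('pics/s0.png')[145:270,260:420];cv2.imwrite('pics/s0c.png',cv2.resize(a,None,fx=4.7,fy=4.7,interpolation=cv2.INTER_CUBIC))
E
```

```text
(no output)
```

View pics/t0c.png

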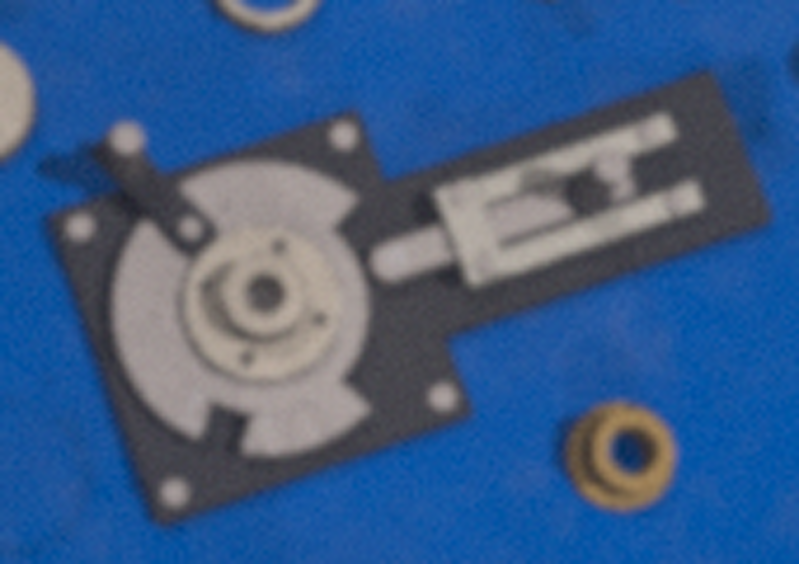

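View pics/s0c.png

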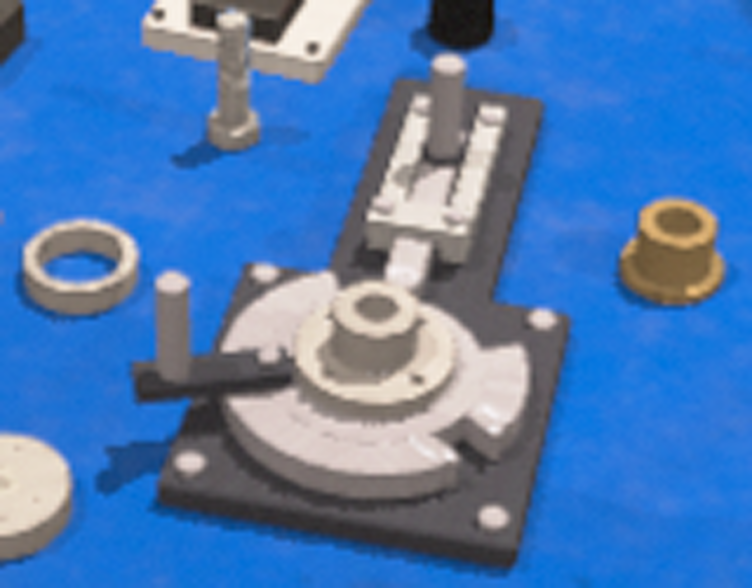

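The crops show the foot corners, tail corners, pin top and post top clearly in both views, so I'll fit the fixture pose, turntable angle and slide position jointly.

```bash
python3 - <<'E'
from h import *
from scipy.optimize import least_squares
C=[(75,75),(75,-75),(-75,-75),(-75,75),(38,-235),(-38,-235)]
T=np.array([(50,217),(355,112),(468,408),(155,522),(712,70),(770,215),(127,136),(612,163)])/4.7+(285,140)
S=np.array([(165,490),(250,265),(570,318),(512,552),(397,80),(543,98),(172,282),(449,63)])/4.7+(260,145)
def pts(p):
    th,s=p[3:5];a=np.radians(150)+th
    L=np.array([(*c,14) for c in C]+[(85*np.cos(a),85*np.sin(a),88),(0,-150-s,82)],float)
    c,n=np.cos(p[2]),np.sin(p[2]);return L@np.array([[c,n,0],[-n,c,0],[0,0,1]])+[p[0],p[1],0]
f=lambda p:np.r_[(proj('t0',pts(p))-T).ravel(),(proj('s0',pts(p))-S).ravel()]
x0=np.r_[back('t0',(342,203),30)[:2],0.3,-1.8,.006*1000]
r=least_squares(f,x0,loss='soft_l1');p=r.x
print(p.round(3));print(r.fun.reshape(-1,2).round(1).tolist())
P=pts(p);print('pin',P[6],'post',P[7])
c,n=np.cos(p[2]),np.sin(p[2]);W=lambda x,y:(np.array([[c,-n],[n,c]])@[x,y]+p[:2]).round(1)
for th in(p[3],-1.5,-1,-.5,0):
    a=np.radians(150)+th;print(th,W(85*np.cos(a),85*np.sin(a)))
for nme,uv,z in(('ring',(342,134),7),('bolt',(405,123),71),('bush',(418,236),30),('block',(278,161),15)):
    b=back('t0',uv,z)[:2];print(nme,b, np.array([[c,n],[-n,c]])@(b-p[:2]))
np.save('p.npy',p)
E
```

```text
[ 5.62901e+02  4.13900e+00  3.17000e-01 -8.51300e+00  6.31000e+00]
[[-1.9, -0.3], [-0.4, -1.0], [0.8, 1.8], [-0.4, 1.9], [-0.6, -0.6], [0.7, 1.2], [-0.3, 0.2], [0.0, 0.5], [-2.3, -1.0], [-1.2, -1.1], [0.5, -0.9], [1.3, 0.0], [-0.5, -0.9], [0.4, 0.0], [-0.1, -0.5], [-0.1, -0.3]]
pin [627.63461965  59.22523071  88.        ] post [ 611.5902154  -144.39449496   82.        ]
-8.512890622814025 [627.6  59.2]
-1.5 [574.4  88.4]
-1 [532.6  83.6]
-0.5 [498.3  59.3]
0 [479.7  21.6]
ring [725.25154291  -7.81528329] [150.55005462 -61.93077884]
bolt [ 723.83365721 -133.1259662 ] [ 110.16920192 -180.56536227]
bush [ 496.31918048 -153.74734818] [-112.44944551 -129.29142803]
block [665.82260277 131.49413372] [137.47184275  88.95948913]
```

```bash
cat >> h.py <<'E'
from scipy.spatial.transform import Rotation as Ro
p=np.load('p.npy'); TH0=p[3]+2*np.pi
def W(x,y):
    c,n=np.cos(p[2]),np.sin(p[2]); return np.array([[c,-n],[n,c]])@[x,y]+p[:2]
def pin(th,r=85):
    a=np.radians(150)+th; return W(r*np.cos(a),r*np.sin(a)), a+p[2]-np.pi/2+0.0-0.0
def row(xy,z,a):
    o=status.get_obs(); R0=Ro.from_rotvec(o['orientation']).as_matrix()
    y=np.array([np.cos(a),np.sin(a),0]); Z=np.array([0,0,-1.]); R1=np.c_[np.cross(y,Z),y,Z]
    s=R0.T@(np.r_[xy,z]-o['ee_pos']); return [*s.round(1),*Ro.from_matrix(R0.T@R1).as_rotvec().round(3)]
E
python3 - <<'E'
from h import *
a=p[2]-np.pi/2
print(row(W(0,-156.3),150,a), row(W(0,-156.3),68,a),a)
E
```

```text
[np.float64(488.3), np.float64(-228.9), np.float64(54.6), np.float64(-0.001), np.float64(0.0), np.float64(0.132)] [np.float64(488.3), np.float64(-228.8), np.float64(136.6), np.float64(-0.001), np.float64(0.0), np.float64(0.132)] -1.2540316157394211
```

```bash
python3 -m inch '[[[488.3,-228.9,54.6,0,0,0.132,100],[488.3,-228.9,54.6,0,0,0.132,100],[488.3,-228.9,54.6,0,0,0.132,100],[488.3,-228.9,54.6,0,0,0.132,100],[488.3,-228.9,54.6,0,0,0.132,100],[488.3,-228.9,54.6,0,0,0.132,100],[488.3,-228.9,54.6,0,0,0.132,100],[488.3,-228.9,54.6,0,0,0.132,100],[488.3,-228.9,54.6,0,0,0.132,100],[488.3,-228.9,54.6,0,0,0.132,100],[488.3,-228.9,54.6,0,0,0.132,100],[488.3,-228.9,54.6,0,0,0.132,100],[488.3,-228.9,54.6,0,0,0.132,100],[488.3,-228.9,54.6,0,0,0.132,100],[488.3,-228.9,54.6,0,0,0.132,100],[488.3,-228.9,54.6,0,0,0.132,100]]]'
python3 - <<'E'
from h import *
print(row(W(0,-156.3),68,p[2]-np.pi/2),status.get_obs()['qpos'])
E
```

```text
t: 1.7
ee_pos: [611.2, -146.2, 150.6]
orientation: [3.103, 0.493, 0.0]
ft_force: [-0.5, 0.5, -0.4]
width: 87.8
grasp_force: 0.0
[np.float64(0.9), np.float64(-1.6), np.float64(82.6), np.float64(0.0), np.float64(-0.0), np.float64(-0.002)] [-2.53632457e-01  4.91150504e-01  1.66080509e+00 -6.19453738e-05
  9.89517458e-01  1.00219031e+00]
```

```bash
python3 -m inch '[[[1,-1.5,40,0,0,0,100],[1,-1.5,70,0,0,0,100],[1,-1.5,82,0,0,0,100],[1,-1.5,82,0,0,0,100],[1,-1.5,82,0,0,0,0],[1,-1.5,82,0,0,0,0],[1,-1.5,82,0,0,0,0],[1,-1.5,82,0,0,0,0],[1,-1.5,82,0,0,0,0],[1,-1.5,82,0,0,0,0],[1,-1.5,82,0,0,0,0],[1,-1.5,82,0,0,0,0]]]'
python3 - <<'E'
from h import *
print(row(W(0,-156.3),68,p[2]-np.pi/2))
E
```

```text
t: 2.9
ee_pos: [612.3, -143.2, 68.3]
orientation: [-3.102, -0.496, 0.0]
ft_force: [0.6, -0.2, 0.0]
width: 27.0
grasp_force: 0.0
[np.float64(-1.0), np.float64(0.9), np.float64(0.3), np.float64(-0.0), np.float64(0.0), np.float64(0.0)]
```

```bash
python3 -m inch '[[[0,0,0,0,0,0,0],[0,0,0,0,0,0,0],[0,0,0,0,0,0,0],[0,0,0,0,0,0,0],[0,0,0,0,0,0,0],[0,0,0,0,0,0,0]]]'
python3 -m inch '[[[0,4,0,0,0,0,0],[0,8,0,0,0,0,0],[0,12,0,0,0,0,0],[0,16,0,0,0,0,0],[0,20,0,0,0,0,0],[0,24,0,0,0,0,0],[0,26,0,0,0,0,0],[0,26,0,0,0,0,0]]]'
python3 - <<'E'
from h import *
o=status.get_obs();c,n=np.cos(p[2]),np.sin(p[2]);print(np.array([[c,n],[-n,c]])@(o['ee_pos'][:2]-p[:2]))
E
```

```text
t: 3.5
ee_pos: [612.3, -143.3, 68.4]
orientation: [3.102, 0.496, 0.0]
ft_force: [0.2, -0.1, -0.2]
width: 0.2
grasp_force: 0.0
t: 4.3
ee_pos: [620.5, -168.3, 68.4]
orientation: [3.102, 0.495, 0.0]
ft_force: [-0.1, 0.6, 0.6]
width: 0.5
grasp_force: 0.0
[   1.01529536 -181.79216727]
```

The fingers closed on nothing, so I'll look.

```bash
python3 - <<'E'
from h import *
grab('scene','s1');grab('top','t1')
a=cv2.imread('pics/t1.png')[130:250,285:455];b=cv2.imread('pics/s1.png')[80:270,260:420]
a=cv2.resize(a,(450,318));b=cv2.resize(b,(350,416))
c=np.zeros((416,800,3),np.uint8);c[:318,:450]=a;c[:,450:]=b;cv2.imwrite('pics/c1.png',c)
o=status.get_obs();print(proj('t1',o['ee_pos']),proj('s1',o['ee_pos']))
E
```

```text
[[425.17911467 172.21547107]] [[356.70675292 156.84977009]]
```

View pics/c1.png

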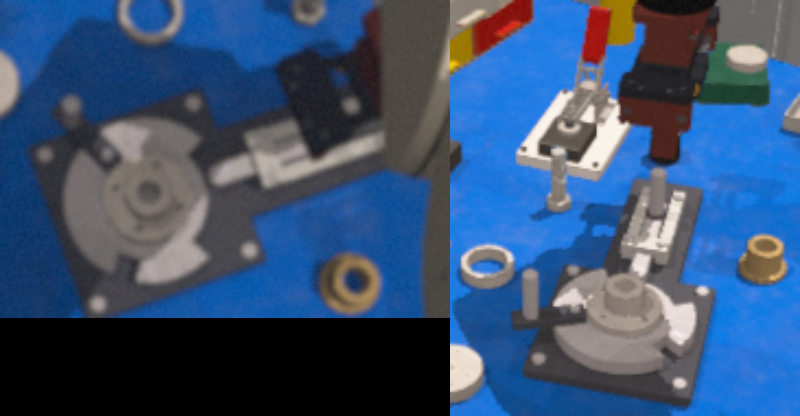

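```bash
python3 - <<'E'
from h import *
print('start tip',proj('s0',[[271,-563,205],[271,-563,186]]))
o=status.get_obs();e=o['ee_pos'].copy();print(e,o['qpos']);e[2]-=19;print('tip now',proj('s1',e),proj('t1',e))
for z in(49,68,100):print(z,back('s1',(358,152),z))
a=cv2.imread('pics/s0.png')[0:100,540:640];b=cv2.imread('pics/s1.png')[90:190,300:400]
cv2.imwrite('pics/c2.png',cv2.resize(np.hstack([a,b]),None,fx=4,fy=4,interpolation=cv2.INTER_CUBIC))
E
```

```text
start tip [[578.94762141  71.69081493]
 [576.2009768   79.39720138]]
[ 620.33764052 -167.91018128   68.33737437] [-2.82893599e-01  6.18102045e-01  1.66517732e+00  8.93966698e-05
  8.58439524e-01  9.71117725e-01]
tip now [[356.18828895 163.9143507 ]] [[422.99061557 174.4400385 ]]
49 [ 639.6601137  -212.08295262   49.        ]
68 [ 627.2259161  -186.64083125   68.        ]
100 [ 606.2841096  -143.79094263  100.        ]
```

View pics/c2.png

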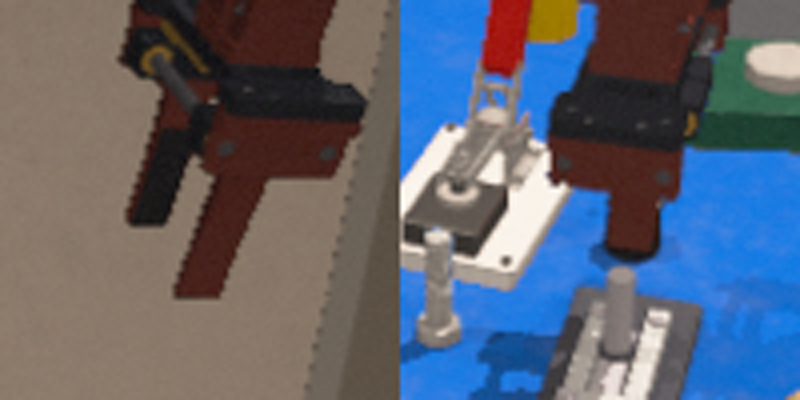

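```bash
python3 - <<'E'
from h import *
print(ctrl.tcp_to_tips, [a for a in dir(ctrl) if a[0]!='_'])
a=cv2.imread('pics/t1.png')[110:230,370:480]
cv2.imwrite('pics/c3.png',cv2.resize(cv2.convertScaleAbs(a,alpha=1.6,beta=20),None,fx=5,fy=5,interpolation=cv2.INTER_CUBIC))
E
```

```text
19.0 ['Unreachable', 'close_job', 'tcp_to_tips']
```

View pics/c3.png

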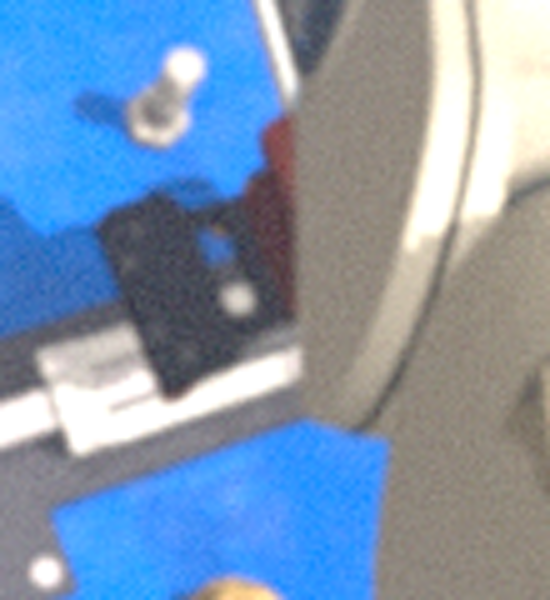

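```bash
python3 - <<'E'
from h import *
def tri(a,b):
    K,r,t=cam('s1');P1=K@np.c_[cv2.Rodrigues(r)[0],t.ravel()];K,r,t=cam('t1');P2=K@np.c_[cv2.Rodrigues(r)[0],t.ravel()]
    X=cv2.triangulatePoints(P1,P2,np.float64(a),np.float64(b)).ravel();X=X[:3]/X[3];return X,proj('s1',X)-a
c,n=np.cos(p[2]),np.sin(p[2]);M=np.array([[c,n],[-n,c]])
for a,b in(((338.,116.),(390.,157.)),((372.5,119.),(404.,188.)),((338.7,125.),(390.,157.)),((372.,127.5),(404.,188.))):
    X,e=tri(a,b);print(X.round(),e.round(1),(M@(X[:2]-p[:2])).round())
X,e=tri((355.6,158.4),(415.2,174.7));print('post',X,e)
E
```

```text
[616. -72. 218.] [[1.4 0.4]] [ 26. -88.]
[557. -93. 221.] [[-0.3 -0.1]] [-36. -90.]
[619. -77. 196.] [[0.2 0. ]] [ 28. -94.]
[560. -98. 200.] [[-0.9 -0.2]] [-34. -96.]
post [ 612.04073921 -144.92249473   80.88170293] [[-0.26186364 -0.06332105]]
```

The bystanders are untouched. The tool body triangulates to the right place horizontally. In the scene view the fingertips look about 30 mm higher than stated, level with the post top, which is why the grip missed. I'll return over the post, open, and descend in guarded steps.

```bash
python3 -m inch '[[[0,-8,0,0,0,0,30],[0,-16,0,0,0,0,60],[0,-24,0,0,0,0,100],[0,-25.5,0,0,0,0,100],[0,-25.5,0,0,0,0,100],[0,-25.5,0,0,0,0,100],[0,-25.5,0,0,0,0,100],[0,-25.5,0,0,0,0,100],[0,-25.5,0,0,0,0,100],[0,-25.5,0,0,0,0,100],[0,-25.5,0,0,0,0,100],[0,-25.5,0,0,0,0,100],[0,-25.5,0,0,0,0,100],[0,-25.5,0,0,0,0,100]]]'
python3 -m inch '[[[0,0,4,0,0,0,100],[0,0,7,0,0,0,100],[0,0,7,0,0,0,100]]]'
python3 -m inch '[[[0,0,3,0,0,0,100],[0,0,6,0,0,0,100],[0,0,6,0,0,0,100]]]'
```

```text
t: 5.8
ee_pos: [612.4, -143.7, 68.4]
orientation: [-3.102, -0.496, 0.0]
ft_force: [0.5, 0.0, 0.1]
width: 87.7
grasp_force: 0.0
t: 6.1
ee_pos: [612.0, -143.6, 60.7]
orientation: [-3.102, -0.495, 0.002]
ft_force: [-0.6, 0.2, -0.3]
width: 88.2
grasp_force: 0.0
t: 6.4
ee_pos: [612.1, -143.6, 54.8]
orientation: [-3.102, -0.495, 0.001]
ft_force: [-0.4, 0.1, -0.7]
width: 87.6
grasp_force: 0.0
```

```bash
python3 - <<'E'
from h import *
grab('scene','s2')
o=status.get_obs();e=o['ee_pos'].copy();print(o['width'],e,o['ft_force'])
a=p[2]-np.pi/2
for s in(-50,50):
  for z in(19,0,-19): print(s,z,proj('s2',e+[s*np.cos(a),s*np.sin(a),z]))
a=cv2.imread('pics/s2.png')[90:190,290:420];cv2.imwrite('pics/c4.png',cv2.resize(a,None,fx=5,fy=5,interpolation=cv2.INTER_CUBIC))
E
```

```text
88.09099573928802 [ 612.24113248 -143.67887295   55.04035707] [ 0.54040962 -0.33671412  0.43824644]
-50 19 [[350.38733494 174.57877217]]
-50 0 [[349.90958353 181.84066267]]
-50 -19 [[349.44222674 188.94455341]]
50 19 [[358.9093304  148.69892849]]
50 0 [[358.37478993 155.75766897]]
50 -19 [[357.85113557 162.67265557]]
```

View pics/c4.png

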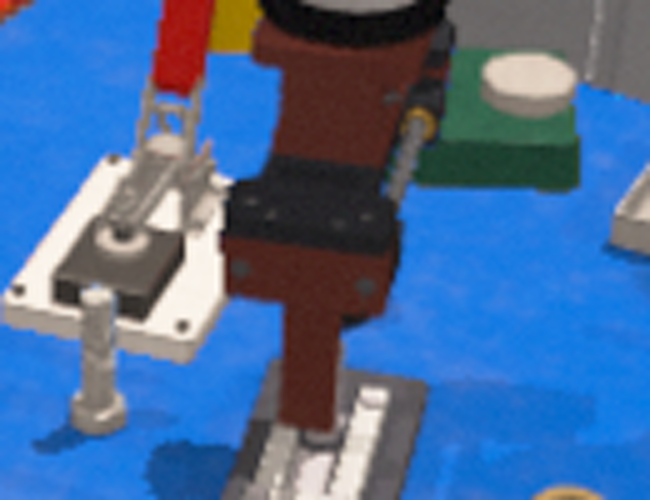

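The near fingertip is at about (351.6,175.6), so the real tips are about 34 mm higher than reported (≈71 mm). I'll go down another 18 mm and grip.

```bash
python3 -m inch '[[[0,0,5,0,0,0,100],[0,0,10,0,0,0,100],[0,0,10,0,0,0,100]]]'
python3 -m inch '[[[0,0,5,0,0,0,100],[0,0,8,0,0,0,100],[0,0,8,0,0,0,0],[0,0,8,0,0,0,0],[0,0,8,0,0,0,0],[0,0,8,0,0,0,0],[0,0,8,0,0,0,0],[0,0,8,0,0,0,0],[0,0,8,0,0,0,0],[0,0,8,0,0,0,0],[0,0,8,0,0,0,0],[0,0,8,0,0,0,0],[0,0,8,0,0,0,0],[0,0,8,0,0,0,0],[0,0,8,0,0,0,0],[0,0,8,0,0,0,0]]]'
```

```text
t: 6.75
ee_pos: [611.8, -143.6, 44.5]
orientation: [-3.102, -0.495, 0.002]
ft_force: [-0.1, -0.2, -0.7]
width: 87.9
grasp_force: 0.0
t: 8.35
ee_pos: [612.6, -143.9, 37.4]
orientation: [3.102, 0.496, 0.0]
ft_force: [-0.3, -2.3, -0.7]
width: 15.3
grasp_force: 30.0
```

Gripped at 15–16 mm, which is the post. Now I draw it back along tool +y (fixture −y).

```bash
python3 -m inch '[[[0,3,0,0,0,0,0],[0,7,0,0,0,0,0],[0,11,0,0,0,0,0],[0,15,0,0,0,0,0],[0,19,0,0,0,0,0],[0,23,0,0,0,0,0],[0,26,0,0,0,0,0],[0,26,0,0,0,0,0],[0,26,0,0,0,0,0]]]'
python3 - <<'E'
from h import *
o=status.get_obs();c,n=np.cos(p[2]),np.sin(p[2]);print(np.array([[c,n],[-n,c]])@(o['ee_pos'][:2]-p[:2]))
E
```

```text
t: 9.25
ee_pos: [620.8, -169.2, 37.4]
orientation: [3.101, 0.495, 0.001]
ft_force: [0.5, -2.5, -0.6]
width: 15.2
grasp_force: 30.0
[   1.00708267 -182.78406052]
```

```bash
python3 -m inch '[[[0,0,0,0,0,0,100],[0,0,0,0,0,0,100],[0,0,0,0,0,0,100],[0,0,0,0,0,0,100],[0,0,0,0,0,0,100],[0,0,0,0,0,0,100],[0,0,0,0,0,0,100],[0,0,0,0,0,0,100],[0,0,-40,0,0,0,100],[0,0,-80,0,0,0,100],[0,0,-80,0,0,0,100]]]'
python3 - <<'E'
from h import *
xy,a=pin(TH0);print(TH0,xy,a,row(xy,117,a))
E
```

```text
t: 10.35
ee_pos: [624.3, -169.5, 123.0]
orientation: [3.098, 0.495, 0.013]
ft_force: [-0.0, 0.3, 0.9]
width: 87.9
grasp_force: 0.0
-2.2297053156344386 [627.63461965  59.22523071] -0.8657430533823652 [np.float64(74.4), np.float64(-216.4), np.float64(5.4), np.float64(0.007), np.float64(-0.007), np.float64(-0.388)]
```

```bash
python3 -m inch '[[[77.7,-215,0,0,0,-0.388,100],[77.7,-215,0,0,0,-0.388,100],[77.7,-215,0,0,0,-0.388,100],[77.7,-215,0,0,0,-0.388,100],[77.7,-215,0,0,0,-0.388,100],[77.7,-215,0,0,0,-0.388,100],[77.7,-215,0,0,0,-0.388,100],[77.7,-215,0,0,0,-0.388,100],[77.7,-215,0,0,0,-0.388,100]]]'
python3 - <<'E'
from h import *
xy,a=pin(TH0);print(row(xy,40,a))
E
```

```text
t: 11.25
ee_pos: [627.4, 58.6, 117.2]
orientation: [2.949, 1.082, -0.001]
ft_force: [-0.4, -0.2, -0.8]
width: 88.0
grasp_force: 0.0
[np.float64(0.6), np.float64(-0.3), np.float64(77.2), np.float64(-0.0), np.float64(0.0), np.float64(-0.002)]
```

```bash
python3 -m inch '[[[0.5,0,20,0,0,0,100],[0.5,0,40,0,0,0,100],[0.5,0,55,0,0,0,100],[0.5,0,55,0,0,0,100]]]'
python3 -m inch '[[[0,0,10,0,0,0,100],[0,0,20,0,0,0,100],[0,0,20,0,0,0,0],[0,0,20,0,0,0,0],[0,0,20,0,0,0,0],[0,0,20,0,0,0,0],[0,0,20,0,0,0,0],[0,0,20,0,0,0,0],[0,0,20,0,0,0,0],[0,0,20,0,0,0,0],[0,0,20,0,0,0,0],[0,0,20,0,0,0,0],[0,0,20,0,0,0,0],[0,0,20,0,0,0,0],[0,0,20,0,0,0,0],[0,0,20,0,0,0,0],[0,0,20,0,0,0,0]]]'
```

```text
t: 11.65
ee_pos: [626.2, 59.4, 60.2]
orientation: [-2.948, -1.082, 0.006]
ft_force: [0.3, -0.1, -0.8]
width: 87.8
grasp_force: 0.0
t: 13.35
ee_pos: [627.9, 60.4, 42.4]
orientation: [2.948, 1.084, 0.0]
ft_force: [1.1, -1.1, -1.3]
width: 13.1
grasp_force: 30.0
```

```bash
python3 -m inch '[[[-0.4,-8.5,0,0,0,-0.1,0],[-1.7,-16.9,0,0,0,-0.2,0],[-3.8,-25.1,0,0,0,-0.3,0],[-6.7,-33.1,0,0,0,-0.4,0],[-10.4,-40.8,0,0,0,-0.5,0],[-10.4,-40.8,0,0,0,-0.5,0]]]'
python3 - <<'E'
from h import *
for d in np.arange(.1,1.01,.1):print(d.round(1),(-85+85*np.cos(d)).round(1),(-85*np.sin(d)).round(1))
o=status.get_obs();e=o['ee_pos'][:2]-p[:2];print(np.hypot(*e),np.arctan2(e[1],e[0])-p[2]-np.radians(150),o['qpos'])
E
```

```text
t: 13.95
ee_pos: [591.1, 83.5, 42.3]
orientation: [-2.585, -1.785, 0.007]
ft_force: [-3.0, -9.2, 3.2]
width: 13.3
grasp_force: 30.0
0.1 -0.4 -8.5
0.2 -1.7 -16.9
0.3 -3.8 -25.1
0.4 -6.7 -33.1
0.5 -10.4 -40.8
0.6 -14.8 -48.0
0.7 -20.0 -54.8
0.8 -25.8 -61.0
0.9 -32.2 -66.6
1.0 -39.1 -71.5
84.2124071906506 -1.7060297288727138 [ 0.12130045  0.60656219  1.77682585 -0.00253057  0.76200595  0.48523918]
```

Forces are small, so I continue the arc.

```bash
python3 -m inch '[[[-0.4,-8.5,0,0,0,-0.1,0],[-1.7,-16.9,0,0,0,-0.2,0],[-3.8,-25.1,0,0,0,-0.3,0],[-6.7,-33.1,0,0,0,-0.4,0],[-10.4,-40.8,0,0,0,-0.5,0],[-14.8,-48,0,0,0,-0.6,0],[-20,-54.8,0,0,0,-0.7,0],[-25.8,-61,0,0,0,-0.8,0],[-25.8,-61,0,0,0,-0.8,0]]]'
python3 - <<'E'
from h import *
o=status.get_obs();e=o['ee_pos'][:2]-p[:2];th=np.arctan2(e[1],e[0])-p[2]-np.radians(150);print(np.hypot(*e),th,o['qpos'])
for r in(.25,.5,.75,1):
    xy,a=pin(th*(1-r));print(row(xy,42,a))
E
```

```text
t: 14.85
ee_pos: [528.5, 79.3, 42.4]
orientation: [1.683, 2.647, -0.002]
ft_force: [9.1, -20.5, -8.8]
width: 13.7
grasp_force: 30.0
82.62510437425163 -0.9351874587561095 [ 0.12899819  0.53909892  1.92303043 -0.00618085  0.67681395 -0.30415031]
[np.float64(0.2), np.float64(-19.7), np.float64(0.4), np.float64(0.001), np.float64(0.005), np.float64(-0.225)]
[np.float64(-6.4), np.float64(-38.4), np.float64(0.4), np.float64(0.0), np.float64(0.005), np.float64(-0.458)]
[np.float64(-17.2), np.float64(-55.0), np.float64(0.4), np.float64(-0.0), np.float64(0.005), np.float64(-0.692)]
[np.float64(-31.5), np.float64(-68.7), np.float64(0.4), np.float64(-0.001), np.float64(0.005), np.float64(-0.926)]
```

```bash
python3 -m inch '[[[0.8,-9.9,0,0,0,-0.11,0],[0.2,-19.7,0,0,0,-0.225,0],[-2.5,-29.3,0,0,0,-0.34,0],[-6.4,-38.4,0,0,0,-0.458,0],[-11.4,-47,0,0,0,-0.575,0],[-17.2,-55,0,0,0,-0.692,0],[-24,-62.2,0,0,0,-0.81,0],[-31.5,-68.7,0,0,0,-0.926,0],[-31.5,-68.7,0,0,0,-0.926,0],[-31.5,-68.7,0,0,0,-0.926,0]]]'
python3 - <<'E'
from h import *
o=status.get_obs();e=o['ee_pos'][:2]-p[:2];th=np.arctan2(e[1],e[0])-p[2]-np.radians(150);print(np.hypot(*e),th,o['qpos'])
E
```

```text
t: 15.85
ee_pos: [481.2, 24.4, 42.6]
orientation: [0.331, 3.119, 0.0]
ft_force: [9.9, -4.6, -12.3]
width: 13.5
grasp_force: 30.0
84.20262584436792 -0.03593551751674928 [ 2.62366198e-02  4.85544606e-01  2.03977036e+00 -8.02285558e-04
  6.10725003e-01 -1.33270749e+00]
```

```bash
python3 -m inch '[[[-31.5,-68.7,0,0,0,-0.926,100]]]' >/dev/null 2>&1 & sleep 0; kill %1 2>/dev/null; true; python3 -c "
from workcell import status
o=status.get_obs();print(o['t'],o['ee_pos'],o['width'])"
```

```text
15.85 [481.16711154  24.3805367   42.58770854] 13.504731436337943
```

That call was a slip and I cancelled it before anything moved: time and pose are unchanged. Now I release and lift.

```bash
python3 -m inch '[[[0,0,0,0,0,0,100],[0,0,0,0,0,0,100],[0,0,0,0,0,0,100],[0,0,0,0,0,0,100],[0,0,0,0,0,0,100],[0,0,0,0,0,0,100],[0,0,0,0,0,0,100],[0,0,0,0,0,0,100],[0,0,-40,0,0,0,100],[0,0,-75,0,0,0,100],[0,0,-75,0,0,0,100],[0,0,-75,0,0,0,100]]]'
python3 - <<'E'
from h import *
o=status.get_obs();print(row(W(1,-182.8),117,p[2]+np.pi/2),o['qpos'])
E
```

```text
t: 17.05
ee_pos: [478.6, 25.0, 118.0]
orientation: [0.33, 3.122, 0.0]
ft_force: [-0.2, 0.7, -0.3]
width: 87.5
grasp_force: 0.0
[np.float64(-179.7), np.float64(-160.2), np.float64(1.2), np.float64(-0.0), np.float64(0.002), np.float64(-0.528)] [ 2.74160905e-02  3.43818159e-01  2.01083032e+00  1.72640521e-05
  7.85014692e-01 -1.33260755e+00]
```

```bash
python3 -m inch '[[[-179.7,-160.2,1,0,0,-0.528,100],[-179.7,-160.2,1,0,0,-0.528,100],[-179.7,-160.2,1,0,0,-0.528,100],[-179.7,-160.2,1,0,0,-0.528,100],[-179.7,-160.2,1,0,0,-0.528,100],[-179.7,-160.2,1,0,0,-0.528,100],[-179.7,-160.2,1,0,0,-0.528,100],[-179.7,-160.2,1,0,0,-0.528,100],[-179.7,-160.2,1,0,0,-0.528,100],[-179.7,-160.2,1,0,0,-0.528,100]]]'
python3 - <<'E'
from h import *
grab('scene','s3');grab('top','t3')
print(row(W(1,-182.8),37,p[2]+np.pi/2))
for f in('s3','t3'):print([proj(f,np.r_[pin(t)[0],88]).round(1).tolist() for t in(-.1,-.05,0,.05)])
a=cv2.imread('pics/t3.png')[155:245,290:400];b=cv2.imread('pics/s3.png')[170:270,280:390]
a=cv2.resize(a,(400,327),interpolation=cv2.INTER_CUBIC);b=cv2.resize(b,(400,364),interpolation=cv2.INTER_CUBIC)
c=np.zeros((364,800,3),np.uint8);c[:327,:400]=a;c[:,400:]=b;cv2.imwrite('pics/c5.png',c)
E
```

```text
t: 18.05
ee_pos: [619.8, -168.1, 116.4]
orientation: [0.498, -3.101, -0.0]
ft_force: [-1.0, -0.4, -0.6]
width: 88.2
grasp_force: 0.0
[np.float64(-0.3), np.float64(-1.0), np.float64(79.6), np.float64(-0.0), np.float64(0.0), np.float64(0.001)]
[[[372.3, 223.6]], [[373.9, 222.6]], [[375.4, 221.5]], [[376.9, 220.4]]]
[[[328.9, 243.1]], [[331.1, 243.7]], [[333.3, 244.2]], [[335.5, 244.5]]]
```

View pics/c5.png

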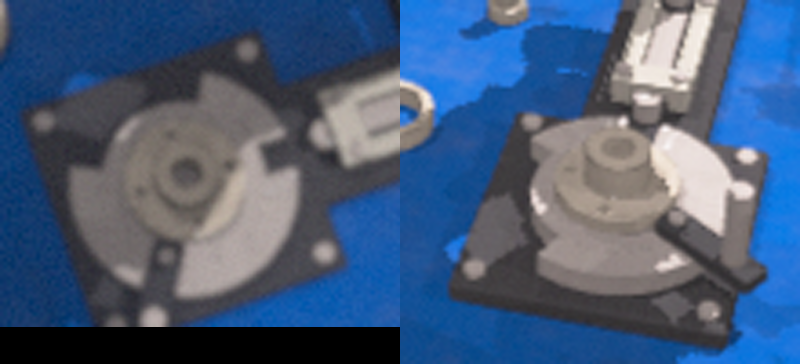

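The pin top is at about (373,222) in the scene view and (332,242) in the top view. That puts θ at about −0.04, and the notch visibly faces the nose, within the capture range. I'll grip the post again and push home in guarded steps.

```bash
python3 -m inch '[[[0,-1,40,0,0,0,100],[0,-1,65,0,0,0,100],[0,-1,65,0,0,0,100]]]'
python3 -m inch '[[[0,0,14,0,0,0,100],[0,0,14,0,0,0,0],[0,0,14,0,0,0,0],[0,0,14,0,0,0,0],[0,0,14,0,0,0,0],[0,0,14,0,0,0,0],[0,0,14,0,0,0,0],[0,0,14,0,0,0,0],[0,0,14,0,0,0,0],[0,0,14,0,0,0,0],[0,0,14,0,0,0,0],[0,0,14,0,0,0,0],[0,0,14,0,0,0,0],[0,0,14,0,0,0,0],[0,0,14,0,0,0,0]]]'
python3 -m inch '[[[0,4,0,0,0,0,0],[0,8,0,0,0,0,0],[0,12,0,0,0,0,0],[0,15,0,0,0,0,0],[0,15,0,0,0,0,0]]]'
python3 -m inch '[[[0,3,0,0,0,0,0],[0,5,0,0,0,0,0],[0,5,0,0,0,0,0]]]'
python3 - <<'E'
from h import *
o=status.get_obs();c,n=np.cos(p[2]),np.sin(p[2]);print(np.array([[c,n],[-n,c]])@(o['ee_pos'][:2]-p[:2]))
E
```

```text
t: 18.45
ee_pos: [617.9, -169.1, 48.2]
orientation: [0.496, -3.097, -0.004]
ft_force: [-0.6, 1.0, -0.5]
width: 88.1
grasp_force: 0.0
t: 19.95
ee_pos: [620.6, -170.0, 37.3]
orientation: [0.496, -3.102, -0.0]
ft_force: [-0.2, 2.1, 0.5]
width: 15.2
grasp_force: 30.0
t: 20.45
ee_pos: [615.8, -155.3, 37.4]
orientation: [0.497, -3.102, -0.001]
ft_force: [0.9, -0.4, -0.5]
width: 15.5
grasp_force: 30.0
t: 20.75
ee_pos: [614.4, -151.0, 37.4]
orientation: [-0.496, 3.102, -0.0]
ft_force: [0.3, -2.6, -2.6]
width: 15.6
grasp_force: 30.0
[   0.58899022 -163.49720693]
```

```bash
python3 -m inch '[[[0,2,0,0,0,0,0],[0,4,0,0,0,0,0],[0,4,0,0,0,0,0]]]'
python3 -m inch '[[[0,2,0,0,0,0,0],[0,4,0,0,0,0,0],[0,4,0,0,0,0,0]]]'
python3 -m inch '[[[0,1,0,0,0,0,0],[0,3,0,0,0,0,0],[0,3,0,0,0,0,0]]]'
python3 - <<'E'
from h import *
o=status.get_obs();c,n=np.cos(p[2]),np.sin(p[2]);print(np.array([[c,n],[-n,c]])@(o['ee_pos'][:2]-p[:2]))
E
```

```text
t: 21.05
ee_pos: [613.3, -147.5, 37.4]
orientation: [-0.496, 3.102, -0.0]
ft_force: [1.3, -3.8, -2.4]
width: 15.5
grasp_force: 30.0
t: 21.35
ee_pos: [611.9, -143.2, 37.4]
orientation: [0.496, -3.102, -0.0]
ft_force: [1.8, -2.7, -2.7]
width: 15.2
grasp_force: 30.0
t: 21.65
ee_pos: [611.1, -140.8, 37.4]
orientation: [-0.496, 3.102, -0.001]
ft_force: [0.4, -4.8, -3.0]
width: 15.4
grasp_force: 30.0
[   0.65058518 -152.7628457 ]
```

```bash
for i in 1; do python3 -m inch '[[[0,1,0,0,0,0,0],[0,1.5,0,0,0,0,0],[0,1.5,0,0,0,0,0]]]'; done
python3 -m inch '[[[0,1,0,0,0,0,0],[0,1.5,0,0,0,0,0],[0,1.5,0,0,0,0,0]]]'
```

```text
t: 21.95
ee_pos: [611.1, -140.8, 37.4]
orientation: [-0.497, 3.101, -0.004]
ft_force: [2.1, -11.3, -4.3]
width: 15.4
grasp_force: 30.0
t: 22.25
ee_pos: [611.2, -140.8, 37.5]
orientation: [-0.497, 3.1, -0.007]
ft_force: [4.5, -17.3, -6.9]
width: 15.3
grasp_force: 30.0
```

```bash
python3 -m inch '[[[0,2,0,0,0,0,0],[0,4,0,0,0,0,0],[0,4,0,0,0,0,0],[0,4,0,0,0,0,0]]]'
python3 - <<'E'
from h import *
grab('scene','s4');grab('top','t4')
a=cv2.imread('pics/t4.png')[155:245,290:400];b=cv2.imread('pics/s4.png')[140:240,290:400]
a=cv2.resize(a,(400,327),interpolation=cv2.INTER_CUBIC);b=cv2.resize(b,(400,364),interpolation=cv2.INTER_CUBIC)
c=np.zeros((364,800,3),np.uint8);c[:327,:400]=a;c[:,400:]=b;cv2.imwrite('pics/c6.png',cv2.convertScaleAbs(c,alpha=1.4))
E
```

```text
t: 22.65
ee_pos: [611.2, -140.6, 37.6]
orientation: [-0.497, 3.098, -0.014]
ft_force: [5.7, -35.1, -12.3]
width: 15.7
grasp_force: 30.0
```

```bash
python3 -m inch '[[[0,-3,0,0,0,0,0],[0,-5.5,0,0,0,0,0],[0,-5.5,0,0,0,0,100],[0,-5.5,0,0,0,0,100],[0,-5.5,0,0,0,0,100],[0,-5.5,0,0,0,0,100],[0,-5.5,0,0,0,0,100],[0,-5.5,0,0,0,0,100],[0,-5.5,0,0,0,0,100],[0,-5.5,0,0,0,0,100],[0,-5.5,-40,0,0,0,100],[0,-5.5,-80,0,0,0,100],[0,-5.5,-100,0,0,0,100],[0,-5.5,-100,0,0,0,100]]]'
python3 -m inch '[[[0,-40,-100,0,0,0,100],[0,-80,-100,0,0,0,100],[0,-120,-100,0,0,0,100],[0,-160,-100,0,0,0,100],[0,-200,-100,0,0,0,100],[0,-240,-100,0,0,0,100],[0,-280,-100,0,0,0,100],[0,-280,-100,0,0,0,100],[0,-280,-100,0,0,0,100],[0,-280,-100,0,0,0,100],[0,-280,-100,0,0,0,100]]]'
python3 - <<'E'
from h import *
grab('scene','s5');grab('top','t5')
a=cv2.imread('pics/t5.png')[150:250,290:450];b=cv2.imread('pics/s5.png')[140:270,280:400]
a=cv2.resize(a,(480,300),interpolation=cv2.INTER_CUBIC);b=cv2.resize(b,(480,520),interpolation=cv2.INTER_CUBIC)[:,80:400]
c=np.zeros((520,800,3),np.uint8);c[:300,:480]=a;c[:,480:]=b;cv2.imwrite('pics/c6.png',cv2.convertScaleAbs(c,alpha=1.3))
for s in(0,3,6.3,10):print(s,proj('s5',[*W(0,-150-s),82]).round(1),proj('t5',[*W(0,-150-s),82]).round(1))
E
```

```text
t: 24.15
ee_pos: [612.8, -139.9, 140.9]
orientation: [-0.495, 3.096, -0.004]
ft_force: [-0.4, -0.3, -0.3]
width: 87.7
grasp_force: 0.0
t: 25.25
ee_pos: [697.8, -403.8, 237.1]
orientation: [0.498, -3.101, -0.001]
ft_force: [-0.6, -0.2, -0.0]
width: 88.0
grasp_force: 0.0
0 [[354.9 159.7]] [[412.2 176.2]]
3 [[355.2 158.9]] [[413.7 175.7]]
6.3 [[355.4 158.1]] [[415.2 175.2]]
10 [[355.7 157.1]] [[417.  174.6]]
```

View pics/c6.png

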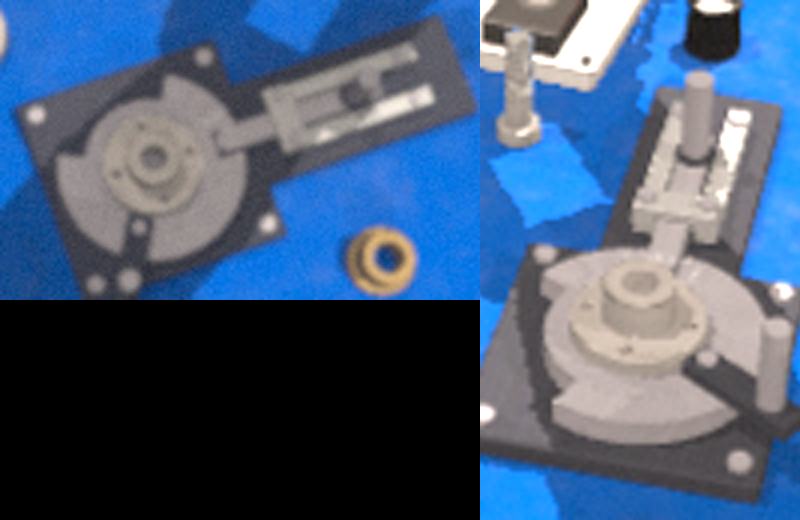

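```bash
python3 - <<'E'
from h import *
c,n=np.cos(p[2]),np.sin(p[2]);M=np.array([[c,n],[-n,c]])
from scipy.optimize import least_squares
for nm,a,b in(('bore0',(340.4,209.9),(341.6,202.3)),('bore5',(280+(80+160)/4,140+282/4),(290+155/3,150+158/3))):
    K,r,t=cam('s0');P1=K@np.c_[cv2.Rodrigues(r)[0],t.ravel()];K,r,t=cam('t0');P2=K@np.c_[cv2.Rodrigues(r)[0],t.ravel()]
    X=cv2.triangulatePoints(P1,P2,np.float64(a),np.float64(b)).ravel();X=X[:3]/X[3]
    print(nm,X.round(1),M@(X[:2]-p[:2]))
    print('top only z63',M@(back('t0',b,63)[:2]-p[:2]))
# sub-pixel image shift of the post head between frames (scene view)
for f,x,y,w in(('s',343,150,24),):
    g=[np.float32(cv2.imread(f'pics/{f}{k}.png',0)) for k in(0,5)]
    tpl=g[0][150:178,346:364]
    R=cv2.matchTemplate(g[1][140:190,336:374],tpl,cv2.TM_CCOEFF_NORMED);print(cv2.minMaxLoc(R),'no-shift at',(10,10));_,_,_,(mx,my)=cv2.minMaxLoc(R)
    print(R[my-1:my+2,mx].round(3))
E
```

```text
bore0 [564.2   1.4  62.4] [ 0.37725527 -3.00264756]
top only z63 [ 0.63267082 -2.9295432 ]
bore5 [564.4   1.4  60.7] [ 0.60162939 -3.03965919]
top only z63 [-0.10778216 -2.79904436]
(-0.24072925746440887, 0.8874227404594421, (2, 16), (10, 10)) no-shift at (10, 10)
[0.819 0.887 0.871]
```

By triangulation, the flange bore puts the true axis 3 mm further along −y than my fit. The final post position, 152.8 mm from the fitted axis, is therefore about 150 mm from the real one, which is fully home and matches the hard stop. The tongue fills the notch, and the parts visible in the last picture, the bolt and bush, are in place.

```bash
python3 -c "
from workcell import ctrl
print(ctrl.close_job())"
```

```text
the job is handed in; nothing more can be done
None
```

The job is handed in at about 25 s: I drew the slide back, turned the turntable to the narrow notch and pushed the slide to its hard stop; the camera geometry agrees it is fully home, and the arm touched only the post and the pin (I saw the bolt and bush still in place at the end, but did not recheck the ring and block).

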